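# Load and clamp beacon lenses on the leak-test fixture

### The job

Load the leak-test fixture: first shut off its air valve (yellow handle turned fully crosswise to the pipe) and then undo the red clamp knob all the way; its screw has a left-hand thread, so it loosens clockwise seen from above. Stand every amber lens that is on the bench upright on a pad of its own between fence and clamp jaw, then with the air still off turn the knob fully tight again, and last of all turn the air fully on (handle in line with the pipe). Leave the green LED board and the jar where they are.

Things in the scene. Friction and masses are not known exactly. Their poses are not given: they have to be found in the camera images.
- fixture: fixed, base 220 (x) x 330 (y) x 15 mm; origin: centre of underside, z up. Along x: blue fence (inner face x -95 mm, top z 29), row of 3 pads, sliding jaw (310 long, top z 35; lip from z 27 overhangs 6 mm), blue housing (top z 45) with the knob. Tight: jaw face 76.6 mm from fence, lip covers the flanges: no way in or out. Loose: jaw 20 mm back, lip 90.6 mm from fence
- knob (a joint): turn of the red bar knob (90 long, 18 wide, 30 mm tall), rad: 0 = fully tight (stop); grows CLOCKWISE seen from above as the left-hand screw loosens; 3.0 = fully loose (stop). Per rad the jaw draws back 6.67 mm and the knob rises 3 mm. Friction 0.15 N m; stays where left; needs several grasps. At 0 the bar lies along the fixture's x axis, white dot to +x
- knob_grip (a point): point on the vertical turning axis of the knob, at the middle of the bar's height (71 mm above the bench when tight, 80 mm when loose); x along the bar; 70 mm to +x of the fixture's origin. Grip the 18 mm width from above
- pad0 (a point): first (fixture y = -100 mm) of the three dark round pads (68 mm) on the base top (z 15), each in a bay 96 mm wide between low blue ribs (top z 25). Point: underside centre of a clamped lens, 38 mm from the fence; axes as the fixture's. With the clamp loose, set a lens down about 7 mm to +x of this point, midway between fence and lip (7 mm spare each way); tightening pushes it to the fence
- pad1 (a point): middle of the three dark round pads (68 mm) on the base top (z 15), each in a bay 96 mm wide between low blue ribs (top z 25). Point: underside centre of a clamped lens, 38 mm from the fence; axes as the fixture's. With the clamp loose, set a lens down about 7 mm to +x of this point, midway between fence and lip (7 mm spare each way); tightening pushes it to the fence
- pad2 (a point): last (fixture y = +100 mm) of the three dark round pads (68 mm) on the base top (z 15), each in a bay 96 mm wide between low blue ribs (top z 25). Point: underside centre of a clamped lens, 38 mm from the fence; axes as the fixture's. With the clamp loose, set a lens down about 7 mm to +x of this point, midway between fence and lip (7 mm spare each way); tightening pushes it to the fence
- valve_handle (a joint): turn of the air valve's handle in rad about a vertical axis: 0 = shut (handle crosswise to the pipe, pointing to the valve's -x), 1.571 = open (handle in line with the pipe, pointing to the valve's +y); it grows clockwise seen from above. Stops at both ends, friction about 0.15 N m, stays where it is left
- valve_axis (a point): point on the valve's turning axis at the handle's mid-height, 110 mm above the bench; axes of the fixed valve: y along the pipe, z up
- valve_grip (a point): point on the yellow handle 75 mm from the turning axis, at mid-height of the bar (18 mm wide, 16 mm tall, reaching 95 mm from the axis); x along the bar. Grip its width from above
- lens0: amber beacon lens, loose, to be loaded: flat round flange 76 mm across and 8 mm thick at the bottom, above it a ribbed round body 56 mm across up to 80 mm height, solid top; 0.13 kg. Origin: centre of the underside, z up. Absent in some starts (no pose then)
- lens1: amber beacon lens, loose, to be loaded: flat round flange 76 mm across and 8 mm thick at the bottom, above it a ribbed round body 56 mm across up to 80 mm height, solid top; 0.13 kg. Origin: centre of the underside, z up. Absent in some starts (no pose then)
- lens2: amber beacon lens, loose, to be loaded: flat round flange 76 mm across and 8 mm thick at the bottom, above it a ribbed round body 56 mm across up to 80 mm height, solid top; 0.13 kg. Origin: centre of the underside, z up. Absent in some starts (no pose then)
- lens3: amber beacon lens, loose, to be loaded: flat round flange 76 mm across and 8 mm thick at the bottom, above it a ribbed round body 56 mm across up to 80 mm height, solid top; 0.13 kg. Origin: centre of the underside, z up. Absent in some starts (no pose then)
- led_board: bystander: round green LED board 84 mm across, 18 mm high, lying loose on the bench. Origin: centre of underside
- jar: bystander: jar 60 mm across, 75 mm high. Origin: centre of underside

How it is judged:
By the outcome, as a careful person would: the job done as asked, in the order asked, and still so for the second after the job is handed in, with the robot touching nothing.
Of lens0, lens1, lens2, lens3 only 2 to 3 are there at a start; the rules pass over those that are not, and their reading is None.
At some moment in a run one of lens0, lens1, lens2, lens3 may be knocked a few centimetres aside while the robot is not near it.
It also fails if it takes over 210 s, if anything falls off the work surface, if the arm or the gripper's body presses on something with over 40 N, if the wrist force passes 120 N, or if a joint passes its speed limit or range.

### The arm

A 6-joint arm with a two-finger parallel gripper is mounted at the origin on the work surface. World frame = base frame: x ahead of the robot, y to its left, z up, the work surface at z = 0. Lengths are in mm, angles in rad, forces in N, time in s.
With the tool pointing down it reaches from about 350 to 875 mm from the base axis. Payload 4.2 kg.
Tool frame: the origin (TCP) lies between the finger pads; the fingertips stand 17 mm ahead of it and the grasp point (between the pads) lies 2 mm behind it; z points along the fingers, y is the line along which they close (so a half turn about z gives the same grasp; the last joint's range is limited). The gripper opens to 85 mm and grips with 20 to 120 N. Pads are 22 mm wide; open, the fingers measure 114 mm over their backs; the gripper's body (76 mm by 85 mm) begins 54 mm behind the grasp point. The pads swing forward as they close: fully open they stand 13 mm farther back than shut.
Start: joints at [-1.061, 0.385, 0.008, 0, -1.194, -0.259], TCP at [155.129, -605.421, 248.312] pointing down, gripper open.
Joint ranges: [-3.14, 3.14], [-1.21, 2.06], [-1.07, 1.41], [-3.16, 2.05], [-2.99, -0.16], [-3.1, 3.1]. Speed limits (rad/s): [2.79, 2.79, 3.14, 3.14, 3.14, 3.14].

### API

Orientations are given as a unit quaternion [x, y, z, w].
In Python, from bench import arm gives the robot as it stands.
- The arm moves only by the tool jog_arm, called after "Call:" in YAML: its name, and indented under it one key for each argument. Schema: {"type":"object","properties":{"motion":{"type":"object","properties":{"offsets":{"type":"array","items":{"type":"array","items":{"type":"number"},"minItems":6,"maxItems":6},"minItems":1,"maxItems":10}},"additionalProperties":false,"required":["offsets"]},"jaw":{"type":"number"},"only":{"type":"string"},"quiet":{"type":"boolean"},"lines":{"type":"string"}},"required":["motion"],"additionalProperties":false}. motion is an object whose key "offsets" holds a list of rows, 1 to 10 of them, each of 6 numbers: dx, dy, dz in a scale on which 1.0 is 800 mm, then a rotation vector rx, ry, rz in a scale on which 1.0 is 4 rad; each row is the pose to reach, as a shift and turn from the pose commanded when the call began, along the tool's axes at that moment; what a row does not reach only later rows make up. A row lasts 1/10 s, in which the tool goes at most 50 mm and 0.15 rad, less where a joint would pass 70% of its speed; a pose out of reach is approached as far as the arm can. jaw is the finger opening in mm, set as the call begins (left out keeps the last). The fingers move at their own pace and stop on an object; the grip force is fixed at half the most. Time passes only in rows, so rows that do not move let the fingers close. The tool returns the time, the measured TCP pose, the force, the opening and the grip force at its end. only (a regular expression) keeps the lines of the reply that match it, lines (a string "A,B") keeps lines A to B, and quiet returns only ok. No shift or turn number may pass 1 either way. Input that does not fit is refused with a message, and nothing moves.
- arm.read_state(): the state, without advancing time (a new reading comes with each control period).
- arm.get_image(name): name is "scene" or "top" or "wrist"; returns the picture (420x560x3 uint8, blue, green, red); there is no depth.
- arm.get_calibration(name): a dict with "K" (3x3 intrinsics, pixels), "rvec" (rotation vector, rad) and "tvec" (3), from world to camera coordinates, as OpenCV has them. Camera axes: x right, y down, z forward; pixel columns grow to the right and rows downward; lengths in mm; the calibration is good to about 2 mm. A picture is of the moment at which its call begins: read the wrist's pose just before it. get_calibration takes no time and is no camera call; for the wrist camera it gives the pose at the moment of the call.
- arm.job_done(): hands the job in; it is judged then, once.
The state is a dict: "clock": time; "joints": joint angles; "joint_vel": joint speeds; "joint_efforts": joint torques, N m; "position": TCP position; "ee_rot": TCP orientation; "contact_force": force on the tool from outside, world axes, zero at the start; "wrist_torque": the same for the moment, N m; "gripper_width": finger opening in mm; "grasp_force": force on a finger pad.
Only numpy, scipy, OpenCV 4.12 (cv2) and the standard library are available. Lean on these libraries where they do the work, as an engineer would, in place of code of your own. Each camera call takes 0.05 s, during which the arm holds its last target. There are 200 camera calls.

## Working session

There is one attempt and no reset: what is moved stays moved. The work goes in short steps, Python scripts to look and compute and a tool call to move; the robot and the scene stay as the last step left them, time stands still between calls to the robot, and variables do not carry over. Pictures are saved under pics/ and viewed, at most 16 in all, crops included, and the job is handed in when it is done.

```bash
ls; mkdir -p pics
```

Create h.py:
```python
import numpy as np,cv2
from scipy.spatial.transform import Rotation as R
from bench import arm
def cal(n):
    c=arm.get_calibration(n);return np.array(c["K"],float),R.from_rotvec(np.ravel(c["rvec"])).as_matrix(),np.ravel(c["tvec"]).astype(float)
def ray(c,uv,z):
    K,Rm,t=c;o=-Rm.T@t;d=Rm.T@np.linalg.solve(K,[uv[0],uv[1],1]);return o+d*(z-o[2])/d[2]
def proj(c,p):
    K,Rm,t=c;q=K@(Rm@np.asarray(p,float)+t);return q[:2]/q[2]
def mask(im,lo,hi):
    return cv2.inRange(cv2.cvtColor(im,cv2.COLOR_BGR2HSV),np.array(lo),np.array(hi))
def blobs(m,amin=60):
    n,l,s,c=cv2.connectedComponentsWithStats(m)
    return [(c[i].round(1).tolist(),s[i].tolist()) for i in range(1,n) if s[i,4]>amin]
def st():
    s=arm.read_state();return s
def totool(p):
    """world target TCP point -> shift in tool axes"""
    s=st();Rt=R.from_quat(s["ee_rot"]);return Rt.inv().apply(np.asarray(p)-s["position"]).round(1)
```

Run:
```python
from h import *
for n in("scene","top","wrist"):
    im=arm.get_image(n);cv2.imwrite(f"pics/{n}0.png",im);c=cal(n);print(n,c[0].round(1).tolist(),(-c[1].T@c[2]).round(0))
s=st();print(s);print(R.from_quat(s["ee_rot"]).as_matrix().round(3))
```

```text
bench.py
pics
scene [[457.7, 0.0, 278.0], [0.0, 457.7, 208.5], [0.0, 0.0, 1.0]] [ 951. -659.  826.]
top [[403.3, 0.0, 282.9], [0.0, 403.3, 206.3], [0.0, 0.0, 1.0]] [399. -36. 947.]
wrist [[359.3, 0.0, 279.7], [0.0, 359.3, 203.6], [0.0, 0.0, 1.0]] [  90. -623.  372.]
{'clock': 0.15, 'joints': array([-1.06140874e+00,  3.85393863e-01,  6.93121140e-03, -3.43590636e-04,
       -1.19400277e+00, -2.58627957e-01]), 'joint_vel': array([ 0.00084466, -0.00376341,  0.00428727,  0.00192807,  0.0003019 ,
       -0.00097077]), 'joint_efforts': array([ 1.60511399e-04, -3.92678654e+01,  1.88581914e+01,  4.18861136e+00,
       -3.44482687e-03, -6.65848859e-06]), 'position': array([ 155.01514317, -605.04393144,  247.46234639]), 'ee_rot': array([-1.24988686e-01,  9.92157803e-01,  8.33593921e-04, -1.64593398e-04]), 'contact_force': array([0.15569568, 0.48833722, 0.14097951]), 'wrist_torque': array([-0.00165767, -0.03537118,  0.02226634]), 'grasp_force': 0.0, 'gripper_width': 85.46333892324202}
[[-0.969 -0.248 -0.001]
 [-0.248  0.969  0.002]
 [ 0.     0.002 -1.   ]]
```

View pics/top0.png

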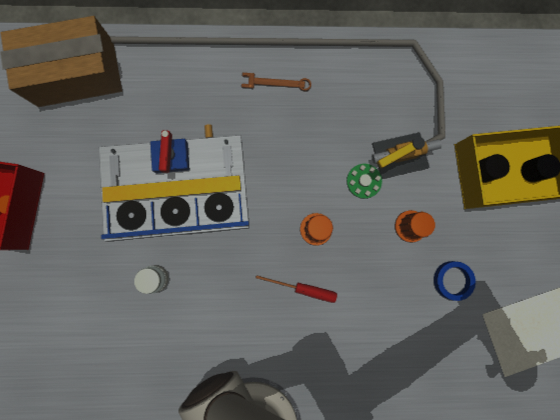

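View pics/scene0.png

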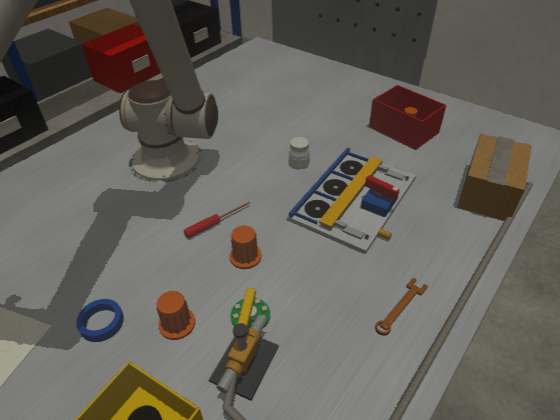

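The top view shows the fixture at about (173,188), with the knob at (166,150) roughly along the fixture's x, two lenses at (317,229) and (415,226), the board at (365,181), the jar at (150,280) and the valve at (405,152). The scene view agrees and also shows an orange item in the red bin at (411,112). I'll zoom in on the valve, the red bin and the fixture.

Run:
```python
from h import *
t=cv2.imread("pics/top0.png");s=cv2.imread("pics/scene0.png")
f=lambda im,x,y,w,h:cv2.resize(im[y:y+h,x:x+w],(400,300),interpolation=cv2.INTER_CUBIC)
cv2.imwrite("pics/crop1.png",np.vstack([np.hstack([f(t,340,115,120,90),f(s,190,270,120,90)]),np.hstack([f(t,90,120,168,126),f(s,350,70,120,90)])]))
ct,cs=cal("top"),cal("scene")
for im,c,n in((t,ct,"top"),(s,cs,"scene")):
  for nm,lo,hi in(("amber",(4,170,120),(13,255,255)),("green",(50,100,60),(80,255,255)),("blue",(105,120,50),(125,255,255)),("yellow",(20,150,120),(32,255,255)),("red",(174,150,80),(180,255,255)),("red0",(0,150,80),(3,255,255))):
    print(n,nm,blobs(mask(im,lo,hi)))
```

```text
top amber [([3.9, 203.2], [0, 195, 10, 19, 146]), ([403.3, 225.1], [396, 211, 25, 31, 163]), ([317.1, 227.6], [301, 213, 32, 32, 624]), ([422.5, 224.0], [411, 212, 24, 25, 448])]
top green [([363.4, 181.0], [347, 164, 35, 34, 596])]
top blue [([179.1, 154.3], [171, 139, 17, 31, 430]), ([154.9, 154.2], [151, 141, 9, 30, 229]), ([170.8, 226.9], [102, 198, 147, 41, 725]), ([455.5, 280.7], [437, 261, 39, 40, 588])]
top yellow [([516.6, 130.4], [473, 126, 87, 10, 153]), ([515.4, 173.2], [473, 137, 87, 68, 2909]), ([396.5, 154.4], [379, 143, 36, 24, 295]), ([170.7, 188.4], [103, 176, 137, 26, 1982])]
top red []
top red0 [([163.8, 153.0], [160, 135, 9, 36, 244]), ([5.8, 195.2], [0, 167, 18, 80, 533]), ([316.1, 292.3], [296, 283, 41, 19, 393])]
scene amber [([410.4, 109.8], [405, 107, 12, 7, 62]), ([243.0, 234.0], [232, 226, 23, 17, 304]), ([246.5, 260.4], [230, 247, 31, 20, 152]), ([170.1, 301.8], [157, 291, 27, 22, 459]), ([178.1, 328.8], [159, 311, 36, 27, 233])]
scene green [([262.3, 310.3], [253, 300, 17, 25, 142]), ([234.2, 315.4], [231, 306, 10, 20, 79])]
scene blue [([236.4, 15.8], [233, 4, 7, 25, 61]), ([318.6, 181.5], [290, 148, 60, 66, 252]), ([377.1, 200.2], [362, 190, 31, 20, 277]), ([98.5, 317.6], [77, 299, 44, 37, 588])]
scene yellow [([349.6, 191.5], [320, 157, 62, 69, 972]), ([246.5, 305.7], [238, 288, 17, 37, 313]), ([144.4, 401.4], [75, 361, 125, 59, 1335])]
scene red []
scene red0 [([117.7, 40.1], [83, 24, 63, 32, 1034]), ([409.8, 106.3], [373, 85, 73, 37, 166]), ([380.7, 182.8], [367, 176, 32, 17, 138]), ([201.8, 224.4], [184, 214, 36, 21, 254])]
```

View pics/crop1.png

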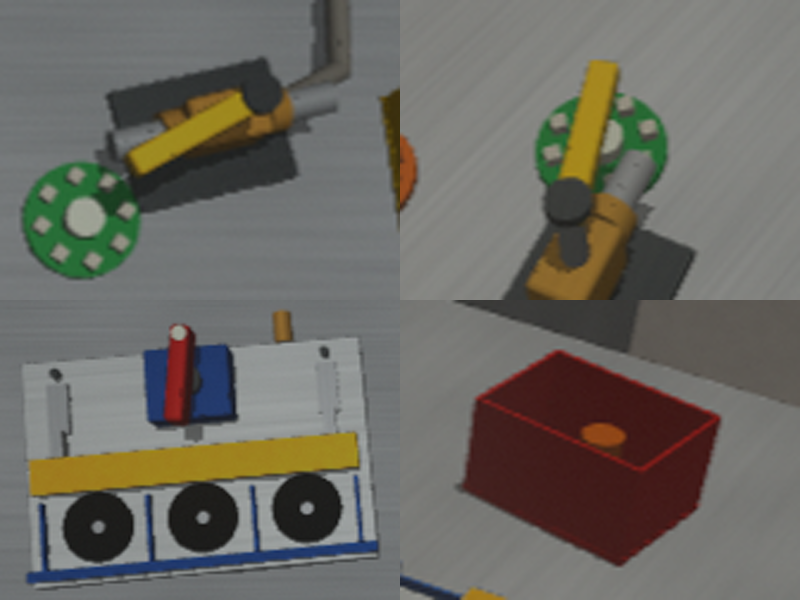

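The crops show the handle standing about 16° off the pipe line, so the valve is partly open. The shut direction is toward image-down, near the robot. The knob dot is at the top, so the clamp is tight, and the pads are clear. The item in the red bin is only about 41 mm across, so it isn't a lens. Next I'll measure.

Add to h.py:
```python
def fitrect(m):
    return cv2.minAreaRect(cv2.findNonZero(m))
```

Run:
```python
from h import *
t=cv2.imread("pics/top0.png");s=cv2.imread("pics/scene0.png");ct,cs=cal("top"),cal("scene")
# pads: refine white hole by bright centroid in dark pad
g=cv2.cvtColor(t,cv2.COLOR_BGR2GRAY)
P=[]
for u,v in((131.2,214.9),(175.3,211.1),(218.9,207.4)):
    u0,v0=int(u)-4,int(v)-4;w=g[v0:v0+9,u0:u0+9].astype(float);w=np.clip(w-90,0,None)
    yy,xx=np.mgrid[v0:v0+9,u0:u0+9];uv=(xx*w).sum()/w.sum(),(yy*w).sum()/w.sum()
    P.append(ray(ct,uv,15)[:2]);print("pad",np.round(uv,1),P[-1].round(1))
yd=(P[0]-P[2]);print("pad dist",np.linalg.norm(yd),"mid",P[1])
# valve handle
for im,c in((t,ct),(s,cs)):
    m=mask(im,(20,150,120),(32,255,255));n,l,ss,cc=cv2.connectedComponentsWithStats(m)
    for i in range(1,n):
        if 200<ss[i,4]<400 :
            r=fitrect((l==i).astype(np.uint8));b=cv2.boxPoints(r)
            print("handle",np.round(r[0],1),np.round(r[1],1),[ray(c,q,118)[:2].round(0).tolist() for q in b])
# pipe ends & black knob in top
for q in((442+0,0),):pass
x=lambda a,b:(340+a*.3,115+b*.3)
print("pipe",[ray(ct,x(*q),60)[:2].round(0).tolist() for q in((335,100),(112,142))],"stem",ray(ct,x(262,95),118).round(0))
print("base",[ray(ct,x(*q),5)[:2].round(0).tolist() for q in((108,95),(265,58),(298,178),(142,212))])
for uv in((319.5,227),(423,224)): print("lens top",ray(ct,uv,80).round(0))
for uv in((243,234),(170,302)): print("lens scene",ray(cs,uv,80).round(0))
print("dot",ray(ct,(164.3,133.4),86).round(0))
```

```text
pad [130.8 214.8] [477.8 272.8]
pad [174.8 210.8] [486.2 173.4]
pad [218.5 207. ] [494.2  73.7]
pad dist 199.78141084249037 mid [486.19154725 173.388664  ]
handle [396.4 154.5] [ 8.1 37.1] [[581.0, -274.0], [621.0, -345.0], [605.0, -353.0], [566.0, -282.0]]
handle [246.4 305.6] [ 8.7 36.4] [[606.0, -348.0], [568.0, -279.0], [584.0, -273.0], [621.0, -342.0]]
pipe [[629.0, -436.0], [600.0, -280.0]] stem [ 617. -362.  118.]
base [[647.0, -293.0], [674.0, -410.0], [585.0, -430.0], [561.0, -315.0]]
lens top [ 443. -151.   80.]
lens top [ 447. -379.   80.]
lens scene [ 445. -152.   80.]
lens scene [ 451. -377.   80.]
dot [648. 183.  86.]
```

The manual's scale: shifts go in shares of 800 mm and turns go in shares of 4 rad. Converting my numbers, -491 mm / 800 = -0.6138, 194 mm / 800 = 0.2425, 1.314 rad / 4 = 0.3285.

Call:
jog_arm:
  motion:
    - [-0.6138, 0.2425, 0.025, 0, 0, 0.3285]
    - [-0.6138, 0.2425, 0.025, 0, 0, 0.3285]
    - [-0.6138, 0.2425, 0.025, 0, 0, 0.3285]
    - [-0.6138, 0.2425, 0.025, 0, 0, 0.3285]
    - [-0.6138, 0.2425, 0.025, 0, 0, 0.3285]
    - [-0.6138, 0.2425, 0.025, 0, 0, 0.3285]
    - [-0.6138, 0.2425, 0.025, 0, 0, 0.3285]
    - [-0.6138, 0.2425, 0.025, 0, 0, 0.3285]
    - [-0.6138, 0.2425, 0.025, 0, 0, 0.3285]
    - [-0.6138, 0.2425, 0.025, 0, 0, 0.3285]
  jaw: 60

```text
refused: motion: the value is not of type 'object' (schema: type "object"). Nothing was moved.
```

I used the wrong layout. The manual says an object with the rows under "offsets"; once more.

Call:
jog_arm:
  motion: {"offsets":[[-0.6138, 0.2425, 0.025, 0, 0, 0.3285], [-0.6138, 0.2425, 0.025, 0, 0, 0.3285], [-0.6138, 0.2425, 0.025, 0, 0, 0.3285], [-0.6138, 0.2425, 0.025, 0, 0, 0.3285], [-0.6138, 0.2425, 0.025, 0, 0, 0.3285], [-0.6138, 0.2425, 0.025, 0, 0, 0.3285], [-0.6138, 0.2425, 0.025, 0, 0, 0.3285], [-0.6138, 0.2425, 0.025, 0, 0, 0.3285], [-0.6138, 0.2425, 0.025, 0, 0, 0.3285], [-0.6138, 0.2425, 0.025, 0, 0, 0.3285]]}
  jaw: 60

```text
clock: 1.15
position: [540.8, -325.6, 230.1]
ee_rot: [0.508, 0.861, -0.0, -0.0]
contact_force: [0.4, -0.9, -0.2]
gripper_width: 60.4
grasp_force: 0.0
```

Run:
```python
from h import *
print(totool([582.6,-295.5,108]),R.from_quat(st()["ee_rot"]).as_matrix().round(3).tolist(),st()["joints"].round(2))
```

```text
[  6.1  51.2 122.1] [[-0.483, 0.876, -0.0], [0.876, 0.483, 0.0], [0.0, -0.0, -1.0]] [-0.29  0.41 -0.   -0.   -1.16 -2.35]
```

Converted, 51 mm / 800 = 0.0638, 40 mm / 800 = 0.05.

Call:
jog_arm:
  motion: {"offsets":[[0.0075, 0.0638, 0.05, 0, 0, 0], [0.0075, 0.0638, 0.05, 0, 0, 0], [0.0075, 0.0638, 0.05, 0, 0, 0]]}

```text
clock: 1.45
position: [581.1, -295.4, 187.3]
ee_rot: [0.506, 0.863, -0.001, -0.003]
contact_force: [-0.7, -0.6, 0.3]
gripper_width: 60.3
grasp_force: 0.0
```

Run:
```python
from h import *
cv2.imwrite("pics/w1.png",arm.get_image("wrist"));c=cal("wrist");im=cv2.imread("pics/w1.png")
print(st()["position"],totool([582.6,-295.5,108]))
m=mask(im,(20,150,80),(32,255,255));n,l,ss,cc=cv2.connectedComponentsWithStats(m)
for i in range(1,n):
  if ss[i,4]>800:
    r=fitrect((l==i).astype(np.uint8));print(np.round(r[0]),np.round(r[1]),[ray(c,q,118)[:2].round(0).tolist() for q in cv2.boxPoints(r)])
```

```text
[ 580.76194382 -296.81014168  189.20043986] [ 0.1  2.4 81.2]
[113. 399.] [40. 52.] [[523.0, -452.0], [553.0, -435.0], [566.0, -465.0], [535.0, -483.0]]
```

View pics/w1.png

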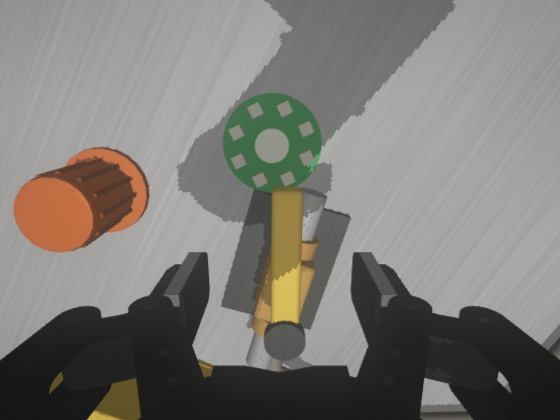

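The wrist view shows the handle running vertically in the picture, from its free end at (287,188) to the stem cap at (285,340), midway between the fingers.

Run:
```python
from h import *
c=cal("wrist");print([ray(c,q,z).round(1) for q,z in(((287,190),118),((285,338),125),((287,260),118))])
```

```text
[array([ 574.8, -276.7,  118. ]), array([ 618.4, -356.7,  125. ]), array([ 595.8, -313.8,  118. ])]
```

Call:
jog_arm:
  motion: {"offsets":[[0, 0.0025, 0.05, 0, 0, 0], [0, 0.0025, 0.1, 0, 0, 0], [0, 0.0025, 0.1, 0, 0, 0]]}

```text
clock: 1.8
position: [578.3, -296.3, 106.0]
ee_rot: [0.508, 0.861, -0.001, -0.005]
contact_force: [-1.0, -0.2, -0.6]
gripper_width: 59.9
grasp_force: 0.0
```

Call:
jog_arm:
  motion: {"offsets":[[0, 0, 0, 0, 0, 0], [0, 0, 0, 0, 0, 0], [0, 0, 0, 0, 0, 0], [0, 0, 0, 0, 0, 0], [0, 0, 0, 0, 0, 0]]}
  jaw: 5

```text
clock: 2.3
position: [584.6, -296.8, 113.7]
ee_rot: [0.506, 0.862, 0.0, 0.003]
contact_force: [0.2, -0.3, 6.9]
gripper_width: 16.8
grasp_force: 60.7
```

Converted, -71.9 mm / 800 = -0.0899, -64.9 mm / 800 = -0.0811, -1.33 rad / 4 = -0.3325.

Call:
jog_arm:
  motion: {"offsets":[[-0.0008, -0.012, 0, 0, 0, -0.0325], [-0.0034, -0.0246, 0, 0, 0, -0.0675], [-0.0073, -0.036, 0, 0, 0, -0.1], [-0.0128, -0.0468, 0, 0, 0, -0.1325], [-0.02, -0.0575, 0, 0, 0, -0.1675], [-0.0281, -0.0664, 0, 0, 0, -0.2], [-0.0373, -0.0741, 0, 0, 0, -0.2325], [-0.0481, -0.0811, 0, 0, 0, -0.2675], [-0.059, -0.0863, 0, 0, 0, -0.3], [-0.0705, -0.0899, 0, 0, 0, -0.3325]]}

```text
clock: 3.3
position: [550.4, -375.3, 113.5]
ee_rot: [-0.135, 0.991, 0.003, 0.003]
contact_force: [6.2, 46.2, 25.5]
gripper_width: 16.7
grasp_force: 72.6
```

Call:
jog_arm:
  motion: {"offsets":[[0, 0, 0, 0, 0, 0], [0, 0, 0, 0, 0, 0]]}

```text
clock: 3.5
position: [550.6, -374.7, 113.7]
ee_rot: [-0.131, 0.991, 0.003, 0.004]
contact_force: [3.0, 22.3, 12.7]
gripper_width: 16.5
grasp_force: 67.1
```

Run:
```python
from h import *
s=st();print(s["position"],s["contact_force"],s["wrist_torque"],R.from_quat(s["ee_rot"]).as_matrix().round(3)[:2,:2].tolist())
```

```text
[ 550.56066529 -374.6832893   113.65856126] [ 2.99263127 22.30755819 12.67613134] [ 6.39977167 -1.00990217 -1.09659296] [[-0.965, -0.261], [-0.261, 0.965]]
```

Call:
jog_arm:
  motion: {"offsets":[[0, 0, 0, 0, 0, 0], [0, 0, 0, 0, 0, 0], [0, 0, 0, 0, 0, 0], [0, 0, -0.05, 0, 0, 0], [0, 0, -0.1, 0, 0, 0], [0, 0, -0.1375, 0, 0, 0], [0, 0, -0.1375, 0, 0, 0]]}
  jaw: 60

```text
clock: 4.2
position: [549.2, -382.5, 226.3]
ee_rot: [-0.133, 0.991, -0.003, 0.004]
contact_force: [-0.0, -0.3, -0.5]
gripper_width: 59.9
grasp_force: 0.0
```

Run:
```python
from h import *
cv2.imwrite("pics/w2.png",arm.get_image("wrist"));c=cal("wrist");t=arm.get_image("top");cv2.imwrite("pics/t2.png",t)
s=st();print(s["position"],R.from_quat(s["ee_rot"]).as_matrix().round(3)[:2,:2].tolist())
```

```text
[ 547.17146012 -380.87326656  220.87849695] [[-0.965, -0.263], [-0.263, 0.965]]
```

View pics/w2.png

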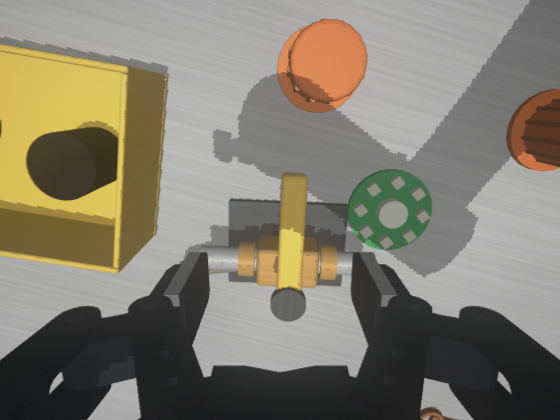

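The wrist view shows the handle running from (294,175) to the cap at (288,305), crosswise to the pipe, which runs from (205,258) to (352,263). I'll check the angle.

Run:
```python
from h import *
im=cv2.imread("pics/w2.png");c=cal("wrist")
m=mask(im,(20,150,80),(32,255,255));m[:, :270]=0;m[:,320:]=0;m[:170]=0;m[240:]=0
rows=np.arange(182,236);cx=[np.nonzero(m[r])[0].mean() for r in rows]
k=np.polyfit(rows,cx,1);a=ray(c,(np.polyval(k,185),185),118);b=ray(c,(np.polyval(k,280),280),118);d=a-b
print(a.round(1),b.round(1),"handle",np.degrees(np.arctan2(d[1],d[0])))
# base plate dark rect edge y row ~202
g=cv2.cvtColor(im,cv2.COLOR_BGR2GRAY);pts=[]
for u in list(range(236,276,4))+list(range(312,344,4)):
    col=g[190:215,u].astype(int);v=190+np.argmin(np.diff(col))+.5;pts.append((u,v))
q=np.array([ray(c,p,5)[:2] for p in pts]);
vx,vy,_,_=cv2.fitLine(q.astype(np.float32),cv2.DIST_HUBER,0,.1,.1).ravel();print("base edge",np.degrees(np.arctan2(vy,vx)),[p[1] for p in pts])
K=[ray(c,p,15)[:2].round(0) for p in((205,258),(352,263))];print(K)
```

```text
[nan nan nan] [nan nan nan] handle nan
base edge -77.31487 [np.float64(198.5), np.float64(198.5), np.float64(198.5), np.float64(197.5), np.float64(198.5), np.float64(199.5), np.float64(199.5), np.float64(199.5), np.float64(199.5), np.float64(199.5), np.float64(201.5), np.float64(201.5), np.float64(201.5), np.float64(202.5), np.float64(202.5), np.float64(202.5), np.float64(202.5), np.float64(202.5)]
[array([ 646., -432.]), array([ 613., -289.])]<stdin>:4: RuntimeWarning: Mean of empty slice.
  ret = ret.dtype.type(ret / rcount)
```

Run:
```python
from h import *
im=cv2.imread("pics/w2.png");c=cal("wrist")
h=cv2.cvtColor(im,cv2.COLOR_BGR2HSV)
e=[]
for v in range(185,230,3):
    r=im[v].astype(int);y=(r[270:320,2]-r[270:320,0]>60).nonzero()[0]+270
    e.append((y.mean(),v))
e=np.array(e);k=np.polyfit(e[:,1],e[:,0],1);a,b=[ray(c,(np.polyval(k,v),v),118) for v in(185,285)];d=a-b
print(e[::4],a.round(1),b.round(1),np.degrees(np.arctan2(d[1],d[0])))
print("top jar/knob etc")
```

```text
[[294.  185. ]
 [293.5 197. ]
 [293.  209. ]
 [292.  221. ]] [ 529.5 -376.9  118. ] [ 599.9 -361.   118. ] -167.27868198041293
top jar/knob etc
```

Converted, 528 mm / 800 = 0.66, -211 mm / 800 = -0.2638, -1.5 rad / 4 = -0.375.

Call:
jog_arm:
  motion: {"offsets":[[-0.2638, 0.66, 0, 0, 0, -0.375], [-0.2638, 0.66, 0, 0, 0, -0.375], [-0.2638, 0.66, 0, 0, 0, -0.375], [-0.2638, 0.66, 0, 0, 0, -0.375], [-0.2638, 0.66, 0, 0, 0, -0.375], [-0.2638, 0.66, 0, 0, 0, -0.375], [-0.2638, 0.66, 0, 0, 0, -0.375], [-0.2638, 0.66, 0, 0, 0, -0.375], [-0.2638, 0.66, 0, 0, 0, -0.375], [-0.2638, 0.66, 0, 0, 0, -0.375]]}

```text
clock: 5.3
position: [603.2, 117.8, 218.4]
ee_rot: [0.775, -0.632, -0.001, 0.002]
contact_force: [0.8, -0.8, 0.2]
gripper_width: 60.1
grasp_force: 0.0
```

Run:
```python
from h import *
s=st();M=R.from_quat(s["ee_rot"]).as_matrix();print(s["position"],"psi",np.degrees(np.arctan2(M[1,1],M[0,1])),totool([612.8,183.8,200]))
```

```text
[603.21667133 117.82944385 218.43488945] psi -168.44691018152236 [-62.7 -22.7  18.3]
```

Converted, -63 mm / 800 = -0.0788, -23 mm / 800 = -0.0288, -1.45 rad / 4 = -0.3625.

Call:
jog_arm:
  motion: {"offsets":[[-0.0788, -0.0288, 0.0225, 0, 0, -0.3625], [-0.0788, -0.0288, 0.0225, 0, 0, -0.3625], [-0.0788, -0.0288, 0.0225, 0, 0, -0.3625], [-0.0788, -0.0288, 0.0225, 0, 0, -0.3625], [-0.0788, -0.0288, 0.0225, 0, 0, -0.3625], [-0.0788, -0.0288, 0.0225, 0, 0, -0.3625], [-0.0788, -0.0288, 0.0225, 0, 0, -0.3625], [-0.0788, -0.0288, 0.0225, 0, 0, -0.3625], [-0.0788, -0.0288, 0.0225, 0, 0, -0.3625], [-0.0788, -0.0288, 0.0225, 0, 0, -0.3625]]}

```text
clock: 6.3
position: [613.6, 181.9, 200.1]
ee_rot: [0.999, 0.04, -0.002, 0.001]
contact_force: [-0.4, 0.3, 0.3]
gripper_width: 60.1
grasp_force: 0.0
```

Call:
jog_arm:
  motion: {"offsets":[[0, 0, 0, 0, 0, 0], [0, 0, 0, 0, 0, 0]]}

```text
clock: 6.5
position: [614.0, 182.2, 200.9]
ee_rot: [0.999, 0.036, -0.001, 0.001]
contact_force: [0.3, 0.2, 0.5]
gripper_width: 60.4
grasp_force: 0.0
```

Run:
```python
from h import *
s=st();cv2.imwrite("pics/w3.png",arm.get_image("wrist"));c=cal("wrist")
im=cv2.imread("pics/w3.png")
M=R.from_quat(s["ee_rot"]).as_matrix();print(s["position"],"psi",np.degrees(np.arctan2(M[1,1],M[0,1])),totool([612.8,183.8,200]),s["joints"])
m=mask(im,(0,150,50),(6,255,255))|mask(im,(172,150,50),(180,255,255));m[300:]=0
n,l,ss,cc=cv2.connectedComponentsWithStats(m)
for i in range(1,n):
  if ss[i,4]>500:
    r=fitrect((l==i).astype(np.uint8));print(np.round(r[0]),np.round(r[1]),[ray(c,q,86)[:2].round(0).tolist() for q in cv2.boxPoints(r)])
```

```text
[613.95970594 182.19028542 200.93101714] psi -85.84696391891407 [-1.2 -1.6  1.2] [ 5.40589306e-01  4.45928584e-01 -1.76399787e-02 -1.66682520e-04
 -1.10985085e+00  1.10276425e+00]
[270. 230.] [23. 66.] [[571.0, 197.0], [621.0, 194.0], [620.0, 178.0], [570.0, 180.0]]
```

View pics/w3.png

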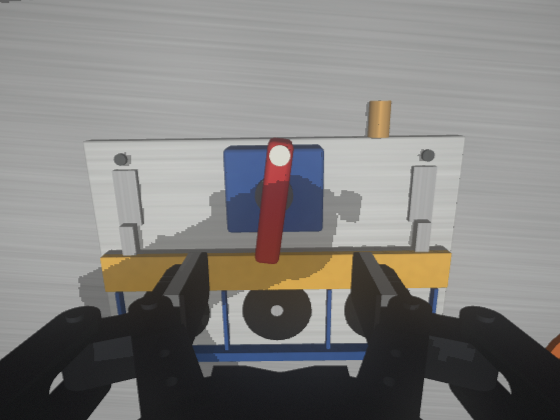

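The wrist view shows the knob bar from the dot at (280,155) to the end at (267,262), turned a little clockwise of the fixture x, with the jaw at rows 252–290.

Run:
```python
from h import *
c=cal("wrist");im=cv2.imread("pics/w3.png")
a=ray(c,(280,155),86);b=ray(c,(268,253),86);d=a-b;print(a.round(1),b.round(1),np.degrees(np.arctan2(d[1],d[0])))
m=mask(im,(0,120,40),(8,255,255))|mask(im,(170,120,40),(180,255,255))
e=[]
for v in range(172,250,6):
    x=np.nonzero(m[v,230:310])[0]+230;e.append((x.min(),x.max(),v))
e=np.array(e,float);print(e[::3].tolist())
for j in(0,1):
    k=np.polyfit(e[:,2],e[:,j],1);p,q=[ray(c,(np.polyval(k,v),v),86) for v in(170,250)];d=p-q;print(p[:2].round(1),q[:2].round(1),np.degrees(np.arctan2(d[1],d[0])))
for uv,z in(((88,142),15),((463,136),15),((277,311),15)):print(ray(c,uv,z).round(1))
p,q=ray(c,(88,142),15),ray(c,(463,136),15);print("fixture yaw",np.degrees(np.arctan2(*(p-q)[:2][::-1]))-90)
```

```text
[649.8 184.1  86. ] [578.5 187.6  86. ] -2.8073776088212714
[[265.0, 289.0, 172.0], [263.0, 287.0, 190.0], [261.0, 285.0, 208.0], [259.0, 282.0, 226.0], [257.0, 280.0, 244.0]]
[639.  193.4] [580.3 196.1] -2.662455921101909
[640.2 177. ] [581.4 179.9] -2.8489474538753594
[639.  348.4  15. ]
[667.3  28.6  15. ]
[486.5 175.1  15. ]
fixture yaw 5.062562502378171
```

Converted, 128 mm / 800 = 0.16, 100 mm / 800 = 0.125, 0.12 rad / 4 = 0.03.

Call:
jog_arm:
  motion: {"offsets":[[-0.0013, -0.005, 0.0625, 0, 0, 0.03], [-0.0013, -0.005, 0.125, 0, 0, 0.03], [-0.0013, -0.005, 0.16, 0, 0, 0.03], [-0.0013, -0.005, 0.16, 0, 0, 0.03]]}

```text
clock: 6.95
position: [609.9, 184.9, 69.0]
ee_rot: [1.0, -0.023, -0.005, 0.003]
contact_force: [-1.0, 0.2, -0.8]
gripper_width: 59.9
grasp_force: 0.0
```

Call:
jog_arm:
  motion: {"offsets":[[0, 0, 0, 0, 0, 0], [0, 0, 0, 0, 0, 0], [0, 0, 0, 0, 0, 0], [0, 0, 0, 0, 0, 0], [0, 0, 0, 0, 0, 0]]}
  jaw: 5

```text
clock: 7.45
position: [614.4, 186.8, 77.1]
ee_rot: [1.0, -0.022, 0.002, -0.001]
contact_force: [0.3, -3.1, 6.5]
gripper_width: 16.9
grasp_force: 59.6
```

Run:
```python
from h import *
s=st();M=R.from_quat(s["ee_rot"]).as_matrix();print(s["position"],"psi",np.degrees(np.arctan2(M[1,1],M[0,1])),s["wrist_torque"])
```

```text
[614.43741459 186.77639742  77.0583079 ] psi -92.55860442077731 [-0.51668331  0.08747983 -0.12236194]
```

Converted, -4.2 mm / 800 = -0.0053, -3.8 mm / 800 = -0.0048, 1.4 rad / 4 = 0.35.

Call:
jog_arm:
  motion: {"offsets":[[0, 0, -0.0005, 0, 0, 0.035], [0, 0, -0.001, 0, 0, 0.07], [0, 0, -0.0016, 0, 0, 0.105], [0, 0, -0.0021, 0, 0, 0.14], [0, 0, -0.0026, 0, 0, 0.175], [0, 0, -0.0031, 0, 0, 0.21], [0, 0, -0.0036, 0, 0, 0.245], [0, 0, -0.0043, 0, 0, 0.28], [0, 0, -0.0048, 0, 0, 0.315], [0, 0, -0.0053, 0, 0, 0.35]]}

```text
clock: 8.45
position: [613.0, 185.0, 81.2]
ee_rot: [0.749, -0.663, 0.001, 0.001]
contact_force: [-3.6, -5.1, 9.0]
gripper_width: 17.1
grasp_force: 60.1
```

Run:
```python
from h import *
s=st();M=R.from_quat(s["ee_rot"]).as_matrix();print(s["position"],"psi",np.degrees(np.arctan2(M[1,1],M[0,1])),s["wrist_torque"])
```

```text
[612.95664476 184.99509879  81.24504597] psi -173.0421641566452 [-1.75502098  0.86302695  0.25453082]
```

Converted, -4.2 mm / 800 = -0.0053, -3.8 mm / 800 = -0.0048, 1.4 rad / 4 = 0.35.

Call:
jog_arm:
  motion: {"offsets":[[0, 0, -0.0005, 0, 0, 0.035], [0, 0, -0.001, 0, 0, 0.07], [0, 0, -0.0016, 0, 0, 0.105], [0, 0, -0.0021, 0, 0, 0.14], [0, 0, -0.0026, 0, 0, 0.175], [0, 0, -0.0031, 0, 0, 0.21], [0, 0, -0.0036, 0, 0, 0.245], [0, 0, -0.0043, 0, 0, 0.28], [0, 0, -0.0048, 0, 0, 0.315], [0, 0, -0.0053, 0, 0, 0.35]]}

```text
clock: 9.45
position: [610.9, 186.0, 85.4]
ee_rot: [-0.146, 0.989, -0.001, -0.002]
contact_force: [-9.2, -0.4, 12.7]
gripper_width: 16.9
grasp_force: 60.5
```

Call:
jog_arm:
  motion: {"offsets":[[0, 0, 0, 0, 0, 0.015], [0, 0, 0, 0, 0, 0.03], [0, 0, 0, 0, 0, 0.03]]}

```text
clock: 9.75
position: [611.2, 186.3, 85.6]
ee_rot: [-0.091, 0.996, -0.001, -0.001]
contact_force: [-9.2, -1.6, 12.2]
gripper_width: 16.8
grasp_force: 68.4
```

Run:
```python
from h import *
s=st();M=R.from_quat(s["ee_rot"]).as_matrix();print(s["position"],"psi",np.degrees(np.arctan2(M[1,1],M[0,1])),s["wrist_torque"])
```

```text
[611.24562829 186.32010867  85.62741855] psi 100.42795072590867 [-0.28747576  2.63135724  1.29212779]
```

Converted, -302 mm / 800 = -0.3775, 225 mm / 800 = 0.2813.

Call:
jog_arm:
  motion: {"offsets":[[0, 0, 0, 0, 0, 0], [0, 0, 0, 0, 0, 0], [0, 0, 0, 0, 0, 0], [0, 0, -0.0625, 0, 0, 0], [0, 0, -0.125, 0, 0, 0], [0, 0, -0.1625, 0, 0, 0], [0.2813, -0.3775, -0.1625, 0, 0, 0], [0.2813, -0.3775, -0.1625, 0, 0, 0], [0.2813, -0.3775, -0.1625, 0, 0, 0], [0.2813, -0.3775, -0.1625, 0, 0, 0]]}
  jaw: 70

```text
clock: 10.75
position: [522.7, 6.3, 212.7]
ee_rot: [-0.088, 0.996, 0.0, 0.0]
contact_force: [0.9, -1.2, 0.2]
gripper_width: 70.0
grasp_force: 0.0
```

Run:
```python
from h import *
t=arm.get_image("top");cv2.imwrite("pics/t3.png",t);s=arm.get_image("scene");cv2.imwrite("pics/s3.png",s)
cv2.imwrite("pics/c3.png",np.hstack([t[:,:400],s[:,100:500]]))
for im in(cv2.imread("pics/t2.png"),t,s):print(blobs(mask(im,(4,170,120),(13,255,255))))
print(st()["position"])
```

```text
[([3.9, 203.3], [0, 195, 10, 19, 147]), ([312.9, 225.8], [301, 213, 25, 32, 423])]
[([3.9, 203.3], [0, 195, 10, 19, 147]), ([403.2, 225.2], [396, 211, 25, 31, 173]), ([316.9, 227.8], [301, 213, 32, 32, 656]), ([422.4, 224.0], [411, 212, 24, 25, 456])]
[([410.5, 110.0], [405, 107, 12, 7, 65]), ([243.0, 234.1], [232, 226, 23, 17, 305]), ([246.9, 260.1], [230, 247, 31, 20, 158]), ([170.1, 301.9], [157, 291, 27, 22, 460]), ([398.4, 308.6], [385, 290, 31, 34, 114]), ([178.0, 328.8], [159, 311, 36, 27, 236])]
[520.54001471   3.81192053 212.80926326]
```

View pics/c3.png

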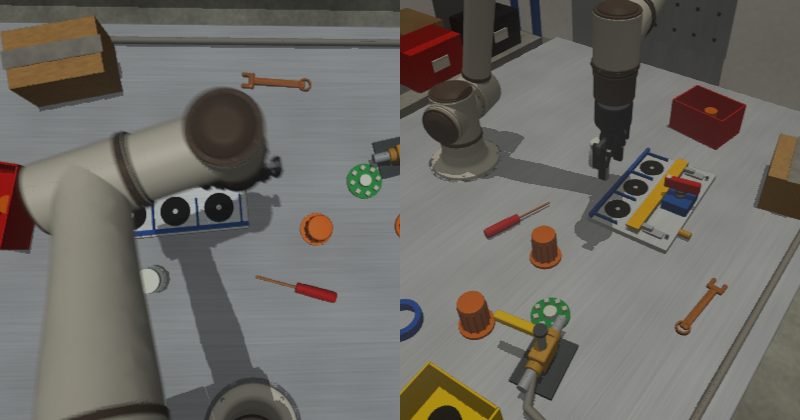

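The views show the jaw drawn back, the valve handle crosswise, and both lenses where they were: (317,229) in the top view, and (243,234) and (170,302) in the full scene frame.

Run:
```python
from h import *
print(totool([444,-151.5,160]))
```

```text
[ 101.8 -140.    53. ]
```

Call:
jog_arm:
  motion: {"offsets":[[0.1288, -0.175, 0.0663, 0, 0, 0.0225], [0.1288, -0.175, 0.0663, 0, 0, 0.0225], [0.1288, -0.175, 0.0663, 0, 0, 0.0225], [0.1288, -0.175, 0.0663, 0, 0, 0.0225], [0.1288, -0.175, 0.0663, 0, 0, 0.0225], [0.1288, -0.175, 0.0663, 0, 0, 0.0225]]}
  jaw: 85

```text
clock: 11.45
position: [447.3, -148.6, 159.7]
ee_rot: [-0.043, 0.999, -0.0, 0.0]
contact_force: [-0.8, -0.5, 0.0]
gripper_width: 84.7
grasp_force: 0.0
```

Run:
```python
from h import *
s=st();im=arm.get_image("wrist");cv2.imwrite("pics/w4.png",im);c=cal("wrist");M=R.from_quat(s["ee_rot"]).as_matrix();print(s["position"],"psi",np.degrees(np.arctan2(M[1,1],M[0,1])),totool([444,-151.5,60]))
m=mask(im,(3,150,150),(14,255,255));print(blobs(m,300))
print(proj(c,[444,-151.5,80]))
```

```text
[ 447.28466715 -148.63898909  159.7490061 ] psi 94.88711660371129 [  4.3  -3.1 100. ]
[([22.7, 175.6], [0, 125, 39, 90, 1176])]
[275.6809447 212.5898021]
```

View pics/w4.png

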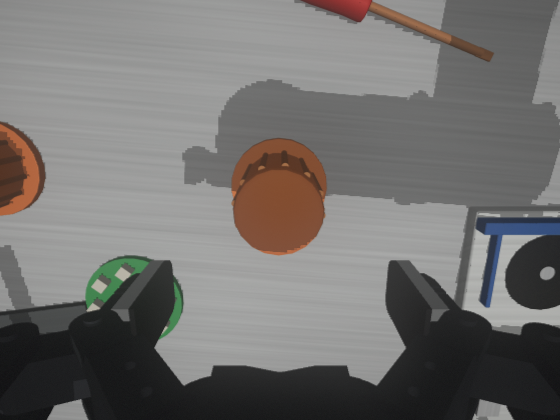

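The wrist view shows the lens top as a circle centred at (278,209), with its flange up at (279,180), and both fingers clear on either side.

Run:
```python
from h import *
c=cal("wrist");p=ray(c,(278.5,209),80);print(p,ray(c,(279,181),8),totool([*p[:2],57]))
```

```text
[ 441.62758426 -150.01436575   80.        ] [ 440.15365067 -149.95347268    8.        ] [  6.5  -1.4 103. ]
```

Converted, 103 mm / 800 = 0.1288, 5.5 mm / 800 = 0.0069.

Call:
jog_arm:
  motion: {"offsets":[[0.0069, -0.0025, 0.05, 0, 0, 0], [0.0069, -0.0025, 0.1, 0, 0, 0], [0.0069, -0.0025, 0.1288, 0, 0, 0], [0.0069, -0.0025, 0.1288, 0, 0, 0]]}

```text
clock: 11.9
position: [440.6, -149.6, 54.3]
ee_rot: [-0.044, 0.999, 0.0, -0.003]
contact_force: [0.1, -0.0, 1.3]
gripper_width: 84.8
grasp_force: 0.0
```

Call:
jog_arm:
  motion: {"offsets":[[0, 0, 0, 0, 0, 0], [0, 0, 0, 0, 0, 0], [0, 0, 0, 0, 0, 0], [0, 0, 0, 0, 0, 0], [0, 0, 0, 0, 0, 0], [0, 0, 0, 0, 0, 0]]}
  jaw: 40

```text
clock: 12.5
position: [443.5, -150.4, 58.6]
ee_rot: [-0.044, 0.999, -0.0, 0.003]
contact_force: [0.0, 3.4, 6.7]
gripper_width: 54.7
grasp_force: 63.3
```

Call:
jog_arm:
  motion: {"offsets":[[0, 0, -0.0625, 0, 0, 0], [0, 0, -0.125, 0, 0, 0], [0, 0, -0.125, 0, 0, 0], [0, 0, -0.125, 0, 0, 0]]}

```text
clock: 12.9
position: [441.9, -150.5, 158.2]
ee_rot: [-0.043, 0.999, 0.0, 0.002]
contact_force: [-0.0, 0.6, -1.1]
gripper_width: 54.8
grasp_force: 64.0
```

Run:
```python
from h import *
s=st();M=R.from_quat(s["ee_rot"]).as_matrix();print(s["position"],"psi",np.degrees(np.arctan2(M[1,1],M[0,1])))
u=np.array([np.cos(.0855),np.sin(.0855)]);v=np.array([-u[1],u[0]]);p1=np.array([486.3,174.2])
for k in(-100,0,100):
    p=p1+7*u+k*v;print(k,p.round(1),totool([*p,160]))
```

```text
[ 441.85561466 -150.52771674  158.23677269] psi 94.93638168554722
-100 [501.8  75.2] [-79.2 219.7  -1.4]
0 [493.3 174.8] [-79.2 319.7  -1.3]
100 [484.7 274.4] [-79.3 419.7  -1.3]
```

Converted, 420 mm / 800 = 0.525, -79 mm / 800 = -0.0988.

Call:
jog_arm:
  motion: {"offsets":[[-0.0988, 0.525, -0.0013, 0, 0, 0], [-0.0988, 0.525, -0.0013, 0, 0, 0], [-0.0988, 0.525, -0.0013, 0, 0, 0], [-0.0988, 0.525, -0.0013, 0, 0, 0], [-0.0988, 0.525, -0.0013, 0, 0, 0], [-0.0988, 0.525, -0.0013, 0, 0, 0], [-0.0988, 0.525, -0.0013, 0, 0, 0], [-0.0988, 0.525, -0.0013, 0, 0, 0], [-0.0988, 0.525, -0.0013, 0, 0, 0], [-0.0988, 0.525, -0.0013, 0, 0, 0]]}

```text
clock: 13.9
position: [483.4, 277.5, 155.6]
ee_rot: [-0.045, 0.999, -0.001, -0.001]
contact_force: [0.2, -0.3, -1.3]
gripper_width: 54.6
grasp_force: 64.3
```

Call:
jog_arm:
  motion: {"offsets":[[0, 0, 0, 0, 0, 0], [0, 0, 0, 0, 0, 0], [0, 0, 0, 0, 0, 0]]}

```text
clock: 14.2
position: [483.6, 273.2, 157.3]
ee_rot: [-0.043, 0.999, -0.0, -0.001]
contact_force: [-0.2, -0.2, 0.1]
gripper_width: 55.1
grasp_force: 64.3
```

Run:
```python
from h import *
s=st();im=arm.get_image("wrist");cv2.imwrite("pics/w5.png",im);M=R.from_quat(s["ee_rot"]).as_matrix();print(s["position"],"psi",np.degrees(np.arctan2(M[1,1],M[0,1])),totool([484.7,274.4,73]),s["grasp_force"])
```

```text
[483.58492504 273.18947099 157.33382944] psi 94.88568941808957 [-1.1  1.  84.6] 64.2620050907135
```

View pics/w5.png

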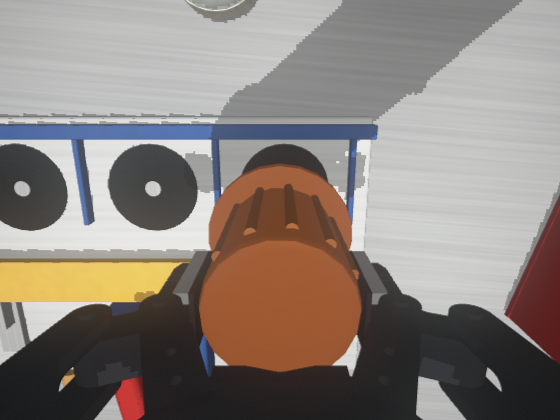

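The wrist view shows the lens held upright, with its top disc centred at (281,300), over pad2. The fence inner edge is at row 138, the lip edge at row 251, and the neighbouring pad centres are at (153,188) and (22,188).

Run:
```python
from h import *
c=cal("wrist");u=np.array([np.cos(.0855),np.sin(.0855)]);v=np.array([-u[1],u[0]])
for n,q,z in(("pad1",(153,188),15),("pad0",(22,188),15),("fence",(284,138),29),("lip",(150,251),35),("lens top",(281,300),80+157.3-57.5),("flange",(281,236),157.3-57.5+4)):
    p=ray(c,q,z)[:2];d=p-[484.7,274.4];print(n,p.round(1),"fix-rel to target x,y",(d@u).round(1),(d@v).round(1))
```

```text
pad1 [487.3 175.8] fix-rel to target x,y -5.8 -98.4
pad0 [495.8  76.1] fix-rel to target x,y -5.9 -198.5
fence [440.  271.9] fix-rel to target x,y -44.8 1.4
lip [530.5 179.9] fix-rel to target x,y 37.5 -98.1
lens top [477.4 272.5] fix-rel to target x,y -7.4 -1.3
flange [484.3 273.4] fix-rel to target x,y -0.4 -1.0
```

The manual's scale: shifts go in shares of 800 mm and turns go in shares of 4 rad. Converting my numbers, 80 mm / 800 = 0.1, 70 mm / 800 = 0.0875.

Call:
jog_arm:
  motion: {"offsets":[[-0.0013, 0.0013, 0.05, 0, 0, 0], [-0.0013, 0.0013, 0.0875, 0, 0, 0], [-0.0013, 0.0013, 0.1, 0, 0, 0], [-0.0013, 0.0013, 0.1, 0, 0, 0], [-0.0013, 0.0013, 0.1, 0, 0, 0], [-0.0013, 0.0013, 0.1, 0, 0, 0]]}

```text
clock: 14.85
position: [485.8, 276.4, 79.5]
ee_rot: [-0.043, 0.999, 0.001, 0.001]
contact_force: [0.2, -0.6, -1.9]
gripper_width: 54.8
grasp_force: 64.3
```

Call:
jog_arm:
  motion: {"offsets":[[0, 0, 0.0025, 0, 0, 0], [0, 0, 0.0025, 0, 0, 0], [0, 0, 0.0025, 0, 0, 0]]}

```text
clock: 15.15
position: [484.9, 275.9, 76.2]
ee_rot: [-0.043, 0.999, 0.0, 0.0]
contact_force: [0.8, 0.3, -0.8]
gripper_width: 54.6
grasp_force: 64.3
```

Call:
jog_arm:
  motion: {"offsets":[[0, 0, 0.0025, 0, 0, 0], [0, 0, 0.0025, 0, 0, 0], [0, 0, 0.0025, 0, 0, 0]]}

```text
clock: 15.45
position: [484.9, 275.9, 73.8]
ee_rot: [-0.043, 0.999, 0.0, 0.0]
contact_force: [0.0, 0.6, 0.7]
gripper_width: 54.8
grasp_force: 64.5
```

Converted, 0.5 mm / 800 = 0.0006.

Call:
jog_arm:
  motion: {"offsets":[[0, 0, 0.0006, 0, 0, 0], [0, 0, 0.0006, 0, 0, 0]]}

```text
clock: 15.65
position: [484.9, 275.9, 73.8]
ee_rot: [-0.044, 0.999, 0.0, 0.0]
contact_force: [-1.3, -0.3, 3.7]
gripper_width: 55.1
grasp_force: 64.4
```

Call:
jog_arm:
  motion: {"offsets":[[0, 0, 0, 0, 0, 0], [0, 0, 0, 0, 0, 0], [0, 0, 0, 0, 0, 0], [0, 0, -0.05, 0, 0, 0], [0, 0, -0.1, 0, 0, 0], [0, 0, -0.1375, 0, 0, 0], [0, 0, -0.1375, 0, 0, 0]]}
  jaw: 78

```text
clock: 16.35
position: [487.1, 277.4, 188.2]
ee_rot: [-0.044, 0.999, 0.003, 0.004]
contact_force: [1.1, 1.0, -0.3]
gripper_width: 78.1
grasp_force: 0.0
```

Run:
```python
from h import *
cv2.imwrite("pics/w6.png",arm.get_image("wrist"));t=arm.get_image("top");sc=arm.get_image("scene");cv2.imwrite("pics/s6.png",sc);cv2.imwrite("pics/t6.png",t)
print(blobs(mask(t,(4,170,120),(13,255,255))),blobs(mask(sc,(4,170,120),(13,255,255))))
s=st();print(s["position"],totool([447.5,-378,200]))
```

```text
[([139.5, 202.0], [131, 196, 16, 15, 75]), ([403.3, 225.1], [396, 211, 25, 31, 163]), ([422.5, 224.0], [411, 212, 24, 25, 451])] [([410.4, 109.8], [405, 107, 12, 7, 62]), ([170.1, 301.8], [157, 291, 27, 22, 459]), ([177.8, 329.0], [159, 311, 36, 27, 229])]
[484.22550494 275.28496831 182.46138564] [  93.  -647.7  -17.1]
```

View pics/w6.png

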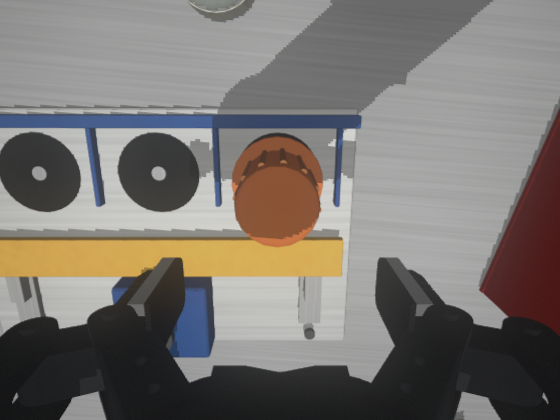

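The wrist view shows the lens upright on pad2, with its top at (277,205), its flange clear of the fence at row 121, and the lip at row 238.

Converted, -648 mm / 800 = -0.81, 93 mm / 800 = 0.1163.

Call:
jog_arm:
  motion: {"offsets":[[0.1163, -0.81, -0.0188, 0, 0, 0], [0.1163, -0.81, -0.0188, 0, 0, 0], [0.1163, -0.81, -0.0188, 0, 0, 0], [0.1163, -0.81, -0.0188, 0, 0, 0], [0.1163, -0.81, -0.0188, 0, 0, 0], [0.1163, -0.81, -0.0188, 0, 0, 0], [0.1163, -0.81, -0.0188, 0, 0, 0], [0.1163, -0.81, -0.0188, 0, 0, 0], [0.1163, -0.81, -0.0188, 0, 0, 0], [0.1163, -0.81, -0.0188, 0, 0, 0]]}
  jaw: 85

```text
clock: 17.5
position: [455.6, -225.2, 193.1]
ee_rot: [-0.043, 0.999, 0.0, -0.002]
contact_force: [2.1, -0.1, 0.9]
gripper_width: 85.2
grasp_force: 0.0
```

Run:
```python
from h import *
s=st();print(s["position"],totool([447.5,-378,160]))
```

```text
[ 455.61484805 -225.21638011  193.11656969] [  21.2 -151.5   33. ]
```

Converted, -151 mm / 800 = -0.1888, 33 mm / 800 = 0.0413.

Call:
jog_arm:
  motion: {"offsets":[[0.0263, -0.1888, 0.0413, 0, 0, 0], [0.0263, -0.1888, 0.0413, 0, 0, 0], [0.0263, -0.1888, 0.0413, 0, 0, 0], [0.0263, -0.1888, 0.0413, 0, 0, 0], [0.0263, -0.1888, 0.0413, 0, 0, 0], [0.0263, -0.1888, 0.0413, 0, 0, 0], [0.0263, -0.1888, 0.0413, 0, 0, 0]]}

```text
clock: 18.2
position: [449.3, -374.3, 161.8]
ee_rot: [-0.044, 0.999, 0.0, -0.0]
contact_force: [0.3, 0.6, -0.2]
gripper_width: 84.9
grasp_force: 0.0
```

Run:
```python
from h import *
s=st();im=arm.get_image("wrist");cv2.imwrite("pics/w7.png",im);c=cal("wrist")
m=mask(im,(3,120,60),(14,255,255));m[330:]=0;print(blobs(m,500),s["position"],proj(c,[447.5,-378,80]))
```

```text
[([278.0, 199.4], [232, 142, 93, 116, 8666])] [ 449.34012554 -374.34574097  161.76124678] [275.09140909 214.60721081]
```

View pics/w7.png

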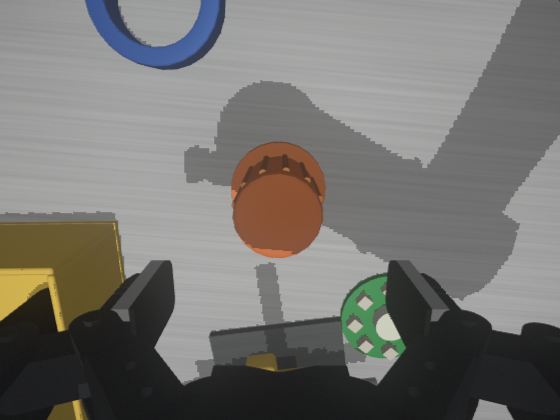

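The wrist view shows the lens top at (277.5,213) and the bin's near corner at (117,222). I'll check the finger clearance to the bin.

Run:
```python
from h import *
c=cal("wrist");ct=cal("top");cs=cal("scene")
p=ray(c,(277.5,213),80);print(p,ray(c,(279,184),8),totool([*p[:2],57]))
for z in(0,40,80):print(z,"wrist corner",ray(c,(117,222),z).round(0),"top",ray(ct,(470,208),z).round(0),ray(ct,(457,140),z).round(0),"scene corner",ray(cs,(145,361),z).round(0))
```

```text
[ 446.36031879 -376.63971454   80.        ] [ 444.51434852 -375.99378747    8.        ] [  3.4  -2.  105.1]
0 wrist corner [ 491. -509.    0.] top [ 489. -527.    0.] [ 657. -504.    0.] scene corner [ 461. -472.    0.]
40 wrist corner [ 476. -491.   40.] top [ 485. -506.   40.] [ 646. -485.   40.] scene corner [ 485. -481.   40.]
80 wrist corner [ 461. -473.   80.] top [ 482. -485.   80.] [ 635. -465.   80.] scene corner [ 509. -490.   80.]
```

Converted, 104 mm / 800 = 0.13, 80 mm / 800 = 0.1.

Call:
jog_arm:
  motion: {"offsets":[[0.0038, -0.0025, 0.05, 0, 0, 0], [0.0038, -0.0025, 0.1, 0, 0, 0], [0.0038, -0.0025, 0.13, 0, 0, 0], [0.0038, -0.0025, 0.13, 0, 0, 0]]}

```text
clock: 18.65
position: [444.4, -375.6, 54.7]
ee_rot: [-0.044, 0.999, 0.002, -0.003]
contact_force: [0.3, 0.6, 0.6]
gripper_width: 85.0
grasp_force: 0.0
```

Call:
jog_arm:
  motion: {"offsets":[[0, 0, 0, 0, 0, 0], [0, 0, 0, 0, 0, 0], [0, 0, 0, 0, 0, 0], [0, 0, 0, 0, 0, 0], [0, 0, 0, 0, 0, 0], [0, 0, 0, 0, 0, 0]]}
  jaw: 40

```text
clock: 19.25
position: [448.0, -378.5, 60.3]
ee_rot: [-0.044, 0.999, -0.001, 0.002]
contact_force: [1.2, 1.4, 6.2]
gripper_width: 54.7
grasp_force: 63.8
```

Call:
jog_arm:
  motion: {"offsets":[[0, 0, -0.0625, 0, 0, 0], [0, 0, -0.125, 0, 0, 0], [0, 0, -0.125, 0, 0, 0], [0, 0, -0.125, 0, 0, 0]]}

```text
clock: 19.65
position: [446.6, -377.9, 159.5]
ee_rot: [-0.043, 0.999, -0.001, 0.002]
contact_force: [0.1, -0.9, -2.4]
gripper_width: 54.8
grasp_force: 64.1
```

Run:
```python
from h import *
s=st();M=R.from_quat(s["ee_rot"]).as_matrix();print(s["position"],"psi",np.degrees(np.arctan2(M[1,1],M[0,1])))
print(totool([502.3,75.7,160]))
```

```text
[ 446.63943067 -377.90430503  159.50339479] psi 94.94338645124523
[-94.5 447.1  -0.7]
```

Converted, 447 mm / 800 = 0.5588, -94 mm / 800 = -0.1175.

Call:
jog_arm:
  motion: {"offsets":[[-0.1175, 0.5588, -0.0013, 0, 0, 0], [-0.1175, 0.5588, -0.0013, 0, 0, 0], [-0.1175, 0.5588, -0.0013, 0, 0, 0], [-0.1175, 0.5588, -0.0013, 0, 0, 0], [-0.1175, 0.5588, -0.0013, 0, 0, 0], [-0.1175, 0.5588, -0.0013, 0, 0, 0], [-0.1175, 0.5588, -0.0013, 0, 0, 0], [-0.1175, 0.5588, -0.0013, 0, 0, 0], [-0.1175, 0.5588, -0.0013, 0, 0, 0], [-0.1175, 0.5588, -0.0013, 0, 0, 0]]}

```text
clock: 20.65
position: [501.1, 79.7, 157.3]
ee_rot: [-0.046, 0.999, -0.0, -0.001]
contact_force: [-0.4, -0.2, -1.6]
gripper_width: 54.9
grasp_force: 64.5
```

Call:
jog_arm:
  motion: {"offsets":[[0, 0, 0, 0, 0, 0], [0, 0, 0, 0, 0, 0], [0, 0, 0, 0, 0, 0]]}

```text
clock: 20.95
position: [500.5, 74.0, 158.1]
ee_rot: [-0.042, 0.999, -0.0, -0.001]
contact_force: [-0.1, -0.2, -0.9]
gripper_width: 54.8
grasp_force: 64.5
```

Run:
```python
from h import *
s=st();im=arm.get_image("wrist");cv2.imwrite("pics/w8.png",im);M=R.from_quat(s["ee_rot"]).as_matrix();print(s["position"],"psi",np.degrees(np.arctan2(M[1,1],M[0,1])),totool([502.3,75.7,77]),s["grasp_force"])
```

```text
[500.47360654  74.03463507 158.06914321] psi 94.85415847508281 [-1.8  1.6 81.3] 64.53174233436584
```

Converted, 80 mm / 800 = 0.1, 70 mm / 800 = 0.0875.

Call:
jog_arm:
  motion: {"offsets":[[-0.0019, 0.0019, 0.05, 0, 0, 0], [-0.0019, 0.0019, 0.0875, 0, 0, 0], [-0.0019, 0.0019, 0.1, 0, 0, 0], [-0.0019, 0.0019, 0.1, 0, 0, 0], [-0.0019, 0.0019, 0.1, 0, 0, 0], [-0.0019, 0.0019, 0.1, 0, 0, 0]]}

```text
clock: 21.6
position: [503.7, 77.4, 80.2]
ee_rot: [-0.043, 0.999, 0.001, 0.002]
contact_force: [-0.6, 0.6, -1.0]
gripper_width: 54.9
grasp_force: 64.6
```

Call:
jog_arm:
  motion: {"offsets":[[0, 0, 0.0025, 0, 0, 0], [0, 0, 0.0025, 0, 0, 0], [0, 0, 0.0025, 0, 0, 0]]}

```text
clock: 21.9
position: [502.7, 77.3, 77.0]
ee_rot: [-0.043, 0.999, 0.0, 0.0]
contact_force: [-0.0, 0.2, -0.7]
gripper_width: 54.8
grasp_force: 64.6
```

Call:
jog_arm:
  motion: {"offsets":[[0, 0, 0.0013, 0, 0, 0], [0, 0, 0.0025, 0, 0, 0], [0, 0, 0.0025, 0, 0, 0]]}

```text
clock: 22.2
position: [502.6, 77.3, 75.3]
ee_rot: [-0.044, 0.999, -0.0, 0.0]
contact_force: [-1.6, 0.6, 4.5]
gripper_width: 54.5
grasp_force: 65.2
```

Contact. Release, rise and look.

Converted, -130 mm / 800 = -0.1625, -100 mm / 800 = -0.125.

Call:
jog_arm:
  motion: {"offsets":[[0, 0, 0, 0, 0, 0], [0, 0, 0, 0, 0, 0], [0, 0, 0, 0, 0, 0], [0, 0, -0.05, 0, 0, 0], [0, 0, -0.1, 0, 0, 0], [0, 0, -0.1625, 0, 0, 0], [0, 0, -0.1625, 0, 0, 0], [-0.125, 0.125, -0.1625, 0, 0, 0], [-0.125, 0.125, -0.1625, 0, 0, 0], [-0.125, 0.125, -0.1625, 0, 0, 0]]}
  jaw: 78

```text
clock: 23.2
position: [594.9, 187.0, 204.7]
ee_rot: [-0.043, 0.999, 0.0, 0.001]
contact_force: [0.7, 0.2, -0.6]
gripper_width: 78.0
grasp_force: 0.0
```

Call:
jog_arm:
  motion: {"offsets":[[0, 0, 0, 0, 0, 0], [0, 0, 0, 0, 0, 0]]}

```text
clock: 23.4
position: [593.3, 185.9, 203.3]
ee_rot: [-0.044, 0.999, -0.0, -0.001]
contact_force: [0.1, -0.7, 0.4]
gripper_width: 78.0
grasp_force: 0.0
```

Run:
```python
from h import *
w=arm.get_image("wrist");s=st();c=cal("wrist");t=arm.get_image("top");sc=arm.get_image("scene")
cv2.imwrite("pics/w9.png",w);cv2.imwrite("pics/c9.png",np.hstack([w[:,:400],sc[:,200:600]]))
M=R.from_quat(s["ee_rot"]).as_matrix();print(s["position"],"psi",np.degrees(np.arctan2(M[1,1],M[0,1])),s["joints"].round(2),totool([613,186,200]))
```

```text
[592.88713227 185.12855894 203.76900877] psi 94.9713756346082 [ 0.56  0.41 -0.07 -0.   -1.1  -2.05] [-20.2  -0.3   4.7]
```

View pics/c9.png

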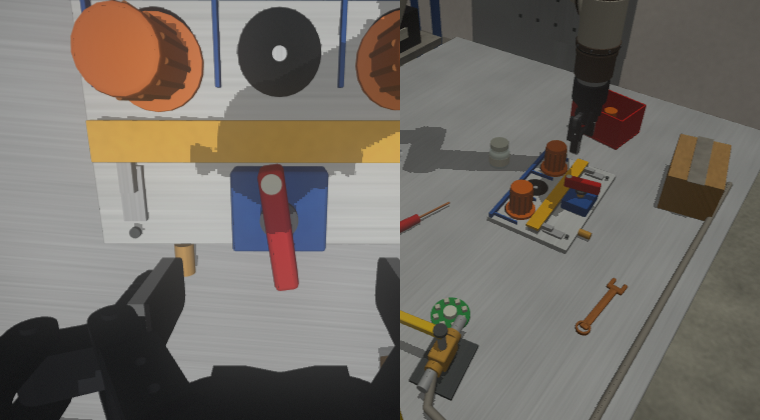

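Both lenses stand upright between the fence and the lip, on pad0 and pad2. The loose bar runs from the dot at (271,184) to (286,285), with the dot now toward −x.

Run:
```python
from h import *
c=cal("wrist");im=cv2.imread("pics/w9.png")
m=mask(im,(0,120,40),(8,255,255))|mask(im,(172,120,40),(180,255,255));e=[]
for v in range(200,275,5):
    x=np.nonzero(m[v,240:320])[0]+240;e.append((x.min(),x.max(),v))
e=np.array(e,float);L=[]
for j in(0,1):
    k=np.polyfit(e[:,2],e[:,j],1);p,q=[ray(c,(np.polyval(k,v),v),95) for v in(200,270)];d=q-p;L.append((p,q));print(p[:2].round(1),q[:2].round(1),np.degrees(np.arctan2(d[1],d[0])))
print((L[0][0]+L[1][0])/2,(L[0][1]+L[1][1])/2)
```

```text
[589.8 171.5] [640.9 183.1] 12.856688970051646
[588.4 188. ] [639.5 199.7] 12.885847570450434
[589.10555024 179.71279966  95.        ] [640.16161339 191.37925721  95.        ]
```

Converted, 123 mm / 800 = 0.1538, 100 mm / 800 = 0.125, -0.138 rad / 4 = -0.0345.

Call:
jog_arm:
  motion: {"offsets":[[-0.025, 0, 0.025, 0, 0, -0.0345], [-0.025, 0, 0.075, 0, 0, -0.0345], [-0.025, 0, 0.125, 0, 0, -0.0345], [-0.025, 0, 0.1538, 0, 0, -0.0345], [-0.025, 0, 0.1538, 0, 0, -0.0345], [-0.025, 0, 0.1538, 0, 0, -0.0345]]}
  jaw: 60

```text
clock: 24.15
position: [613.8, 186.7, 82.8]
ee_rot: [-0.112, 0.994, -0.0, 0.001]
contact_force: [0.4, 0.2, -0.1]
gripper_width: 60.2
grasp_force: 0.0
```

Call:
jog_arm:
  motion: {"offsets":[[0, 0, 0, 0, 0, 0], [0, 0, 0, 0, 0, 0], [0, 0, 0, 0, 0, 0], [0, 0, 0, 0, 0, 0], [0, 0, 0, 0, 0, 0]]}
  jaw: 5

```text
clock: 24.65
position: [614.2, 187.3, 83.5]
ee_rot: [-0.112, 0.994, 0.0, 0.001]
contact_force: [-1.2, -0.9, 6.4]
gripper_width: 17.4
grasp_force: 59.2
```

Call:
jog_arm:
  motion: {"offsets":[[0, 0, 0.0005, 0, 0, -0.035], [0, 0, 0.001, 0, 0, -0.07], [0, 0, 0.0016, 0, 0, -0.105], [0, 0, 0.0021, 0, 0, -0.14], [0, 0, 0.0026, 0, 0, -0.175], [0, 0, 0.0031, 0, 0, -0.21], [0, 0, 0.0036, 0, 0, -0.245], [0, 0, 0.0043, 0, 0, -0.28], [0, 0, 0.0048, 0, 0, -0.315], [0, 0, 0.0053, 0, 0, -0.35]]}

```text
clock: 25.65
position: [612.6, 188.4, 79.3]
ee_rot: [0.728, -0.686, -0.001, -0.0]
contact_force: [-6.4, 2.6, 9.5]
gripper_width: 17.4
grasp_force: 59.9
```

Run:
```python
from h import *
s=st();M=R.from_quat(s["ee_rot"]).as_matrix();print(s["position"],"psi",np.degrees(np.arctan2(M[1,1],M[0,1]))%360,s["wrist_torque"])
```

```text
[612.55718586 188.36190245  79.26692702] psi 183.405235228752 [ 0.9780891   1.97597741 -0.16369626]
```

Converted, 4.2 mm / 800 = 0.0053, 3.8 mm / 800 = 0.0048, -1.4 rad / 4 = -0.35.

Call:
jog_arm:
  motion: {"offsets":[[0, 0, 0.0005, 0, 0, -0.035], [0, 0, 0.001, 0, 0, -0.07], [0, 0, 0.0016, 0, 0, -0.105], [0, 0, 0.0021, 0, 0, -0.14], [0, 0, 0.0026, 0, 0, -0.175], [0, 0, 0.0031, 0, 0, -0.21], [0, 0, 0.0036, 0, 0, -0.245], [0, 0, 0.0043, 0, 0, -0.28], [0, 0, 0.0048, 0, 0, -0.315], [0, 0, 0.0053, 0, 0, -0.35]]}

```text
clock: 26.65
position: [611.1, 186.9, 75.1]
ee_rot: [0.998, -0.056, -0.002, 0.001]
contact_force: [-8.9, -0.7, 12.4]
gripper_width: 17.0
grasp_force: 60.2
```

Call:
jog_arm:
  motion: {"offsets":[[0, 0, 0.0004, 0, 0, -0.025], [0, 0, 0.0008, 0, 0, -0.05], [0, 0, 0.0008, 0, 0, -0.07], [0, 0, 0.0008, 0, 0, -0.07], [0, 0, 0.0008, 0, 0, -0.07]]}

```text
clock: 27.15
position: [611.5, 186.6, 74.5]
ee_rot: [0.997, 0.078, -0.002, -0.0]
contact_force: [-7.1, -1.3, 11.9]
gripper_width: 17.0
grasp_force: 80.8
```

Run:
```python
from h import *
s=st();M=R.from_quat(s["ee_rot"]).as_matrix();print(s["position"],"psi",np.degrees(np.arctan2(M[1,1],M[0,1]))%360,s["wrist_torque"])
```

```text
[611.46804893 186.61322423  74.46725095] psi 278.89575923775425 [-0.24812369  2.18291505 -1.82113494]
```

Converted, -130 mm / 800 = -0.1625, -100 mm / 800 = -0.125.

Call:
jog_arm:
  motion: {"offsets":[[0, 0, 0, 0, 0, 0], [0, 0, 0, 0, 0, 0], [0, 0, 0, 0, 0, 0], [0, 0, -0.0625, 0, 0, 0], [0, 0, -0.125, 0, 0, 0], [0, 0, -0.1625, 0, 0, 0], [-0.075, 0, -0.1625, 0, 0, 0], [-0.075, 0, -0.1625, 0, 0, 0], [-0.075, 0, -0.1625, 0, 0, 0], [-0.075, 0, -0.1625, 0, 0, 0]]}
  jaw: 60

```text
clock: 28.15
position: [554.8, 177.8, 202.7]
ee_rot: [0.997, 0.082, 0.0, 0.0]
contact_force: [0.2, 0.8, -0.7]
gripper_width: 59.8
grasp_force: 0.0
```

Run:
```python
from h import *
w=arm.get_image("wrist");s=st();c=cal("wrist");cv2.imwrite("pics/w10.png",w)
im=w;m=mask(im,(0,150,40),(3,255,255))|mask(im,(174,150,40),(180,255,255));m[330:]=0
n,l,ss,cc=cv2.connectedComponentsWithStats(m)
for i in range(1,n):
  if ss[i,4]>400:
    print(cc[i].round(),ss[i]);y,x=np.nonzero(l==i);q=np.array([ray(c,p,86)[:2] for p in zip(x,y)]).astype(np.float32)
    f=cv2.fitLine(q,cv2.DIST_L2,0,.1,.1).ravel();print(np.degrees(np.arctan2(f[1],f[0])),f[2:])
M=R.from_quat(s["ee_rot"]).as_matrix();print(s["position"],"psi",np.degrees(np.arctan2(M[1,1],M[0,1]))%360)
```

```text
[280. 126.] [ 265   68   32  116 2638]
4.7328854 [609.0215  185.91481]
[555.06638104 177.85698157 202.4989296 ] psi 279.3652683404932
```

View pics/w10.png

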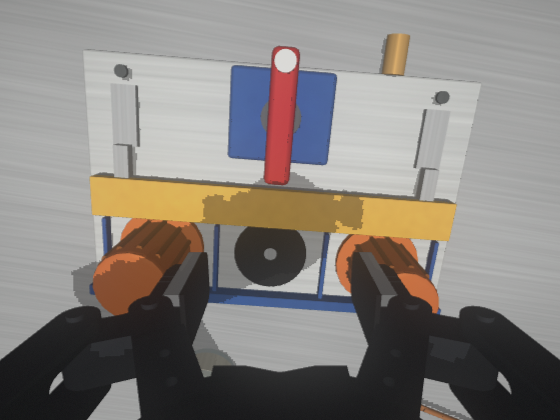

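The wrist view shows the bar along the fixture's x, at 4.7° against a yaw of 4.9°. The dot at (286,60) is toward +x, the jaw is closed against both upright lenses, and the lip is over the flanges. Next is the valve.

Converted, 543 mm / 800 = 0.6788, -100 mm / 800 = -0.125, -0.06 rad / 4 = -0.015.

Call:
jog_arm:
  motion: {"offsets":[[-0.125, 0.6788, 0, 0, 0, -0.015], [-0.125, 0.6788, 0, 0, 0, -0.015], [-0.125, 0.6788, 0, 0, 0, -0.015], [-0.125, 0.6788, 0, 0, 0, -0.015], [-0.125, 0.6788, 0, 0, 0, -0.015], [-0.125, 0.6788, 0, 0, 0, -0.015], [-0.125, 0.6788, 0, 0, 0, -0.015], [-0.125, 0.6788, 0, 0, 0, -0.015], [-0.125, 0.6788, 0, 0, 0, -0.015], [-0.125, 0.6788, 0, 0, 0, -0.015]]}

```text
clock: 29.2
position: [545.4, -325.2, 202.0]
ee_rot: [0.994, 0.111, -0.0, 0.0]
contact_force: [0.7, 0.9, -0.2]
gripper_width: 59.7
grasp_force: 0.0
```

Run:
```python
from h import *
s=st();M=R.from_quat(s["ee_rot"]).as_matrix();print(s["position"],"psi",np.degrees(np.arctan2(M[1,1],M[0,1]))%360,totool([545.3,-373.5,180]))
```

```text
[ 545.39430426 -325.19117551  201.96593223] psi 282.7762208943513 [-10.8  47.1  22. ]
```

Converted, 47 mm / 800 = 0.0588, 20 mm / 800 = 0.025.

Call:
jog_arm:
  motion: {"offsets":[[-0.0138, 0.0588, 0.025, 0, 0, 0], [-0.0138, 0.0588, 0.025, 0, 0, 0], [-0.0138, 0.0588, 0.025, 0, 0, 0], [-0.0138, 0.0588, 0.025, 0, 0, 0]]}

```text
clock: 29.6
position: [545.1, -370.6, 182.5]
ee_rot: [0.994, 0.112, -0.0, 0.0]
contact_force: [1.2, -0.2, 0.5]
gripper_width: 60.1
grasp_force: 0.0
```

Run:
```python
from h import *
s=st();im=arm.get_image("wrist");cv2.imwrite("pics/w11.png",im);c=cal("wrist");e=[]
k=im.astype(int);m=(k[:,:,2]-k[:,:,0]>70)&(k[:,:,1]-k[:,:,0]>45);m[330:]=0;m[:,:200]=0;m[:,360:]=0
y,x=np.nonzero(m);print(x.min(),x.max(),y.min(),y.max(),m.sum())
M=R.from_quat(s["ee_rot"]).as_matrix();print(s["position"],"psi",np.degrees(np.arctan2(M[1,1],M[0,1]))%360,totool([545.3,-373.5,109]),proj(c,[545.3,-373.5,118]),proj(c,[526,-378,118]))
```

```text
220 353 65 259 7860
[ 545.05874219 -370.55934323  182.46027164] psi 282.81585364901656 [-0.8  3.4 74. ] [284.39811372 232.70008602] [284.44808987 265.03739536]
```

View pics/w11.png

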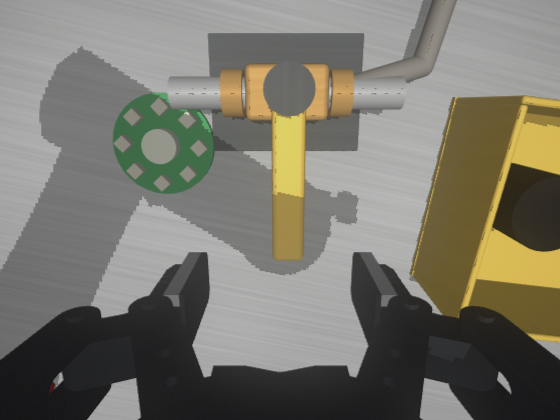

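The wrist view shows the handle vertical from the cap at (290,88) to its end at (288,260), between the fingers and crosswise to the pipe on row 92.

Converted, 73 mm / 800 = 0.0913, 40 mm / 800 = 0.05.

Call:
jog_arm:
  motion: {"offsets":[[0.0013, 0.0063, 0.05, 0, 0, 0], [0.0013, 0.0063, 0.0913, 0, 0, 0], [0.0013, 0.0063, 0.0913, 0, 0, 0], [0.0013, 0.0063, 0.0913, 0, 0, 0]]}

```text
clock: 30.05
position: [547.5, -374.7, 110.8]
ee_rot: [0.994, 0.113, 0.0, 0.001]
contact_force: [0.1, 0.2, 1.2]
gripper_width: 60.0
grasp_force: 0.0
```

Call:
jog_arm:
  motion: {"offsets":[[0, 0, 0, 0, 0, 0], [0, 0, 0, 0, 0, 0], [0, 0, 0, 0, 0, 0], [0, 0, 0, 0, 0, 0], [0, 0, 0, 0, 0, 0]]}
  jaw: 5

```text
clock: 30.55
position: [547.2, -374.9, 111.8]
ee_rot: [0.994, 0.112, 0.001, 0.0]
contact_force: [-0.2, 4.7, 5.9]
gripper_width: 16.9
grasp_force: 59.5
```

Run:
```python
from h import *
s=st();M=R.from_quat(s["ee_rot"]).as_matrix();print(s["position"],"psi",np.degrees(np.arctan2(M[1,1],M[0,1]))%360,totool([618.5,-357,109]))
```

```text
[ 547.20465413 -374.91002262  111.83795979] psi 282.8103844544664 [73.5 -1.7  3. ]
```

Converted, -72.9 mm / 800 = -0.0911, -70.4 mm / 800 = -0.088, 1.4 rad / 4 = 0.35.

Call:
jog_arm:
  motion: {"offsets":[[0.0009, -0.0129, 0, 0, 0, 0.035], [0.0036, -0.0255, 0, 0, 0, 0.07], [0.008, -0.0378, 0, 0, 0, 0.105], [0.0141, -0.0491, 0, 0, 0, 0.14], [0.0218, -0.0596, 0, 0, 0, 0.175], [0.0308, -0.0689, 0, 0, 0, 0.21], [0.041, -0.0768, 0, 0, 0, 0.245], [0.0523, -0.0833, 0, 0, 0, 0.28], [0.0643, -0.088, 0, 0, 0, 0.315], [0.0768, -0.0911, 0, 0, 0, 0.35]]}

```text
clock: 31.55
position: [591.0, -290.1, 111.8]
ee_rot: [0.831, -0.557, 0.001, -0.0]
contact_force: [-0.5, 2.1, 4.8]
gripper_width: 17.0
grasp_force: 59.4
```

Call:
jog_arm:
  motion: {"offsets":[[0.0003, -0.0074, 0, 0, 0, 0.02], [0.0011, -0.0148, 0, 0, 0, 0.04], [0.0026, -0.022, 0, 0, 0, 0.06], [0.0026, -0.022, 0, 0, 0, 0.06]]}

```text
clock: 31.95
position: [603.4, -286.7, 111.8]
ee_rot: [0.761, -0.649, -0.003, 0.004]
contact_force: [-12.2, 0.6, 10.9]
gripper_width: 16.9
grasp_force: 76.5
```

Run:
```python
from h import *
s=st();M=R.from_quat(s["ee_rot"]).as_matrix();print(s["position"],"psi",np.degrees(np.arctan2(M[1,1],M[0,1]))%360,s["wrist_torque"],s["contact_force"])
```

```text
[ 603.36150439 -286.68408135  111.75653267] psi 189.0730483600944 [-0.10992366  3.2421738   1.27043643] [-12.16932603   0.64583527  10.91756327]
```

Call:
jog_arm:
  motion: {"offsets":[[0, 0, 0, 0, 0, 0], [0, 0, 0, 0, 0, 0], [0, 0, 0, 0, 0, 0], [0, 0, -0.05, 0, 0, 0], [0, 0, -0.1, 0, 0, 0], [0, 0, -0.1375, 0, 0, 0], [0, 0, -0.1375, 0, 0, 0]]}
  jaw: 60

```text
clock: 32.65
position: [610.2, -286.8, 226.0]
ee_rot: [0.76, -0.65, 0.006, -0.002]
contact_force: [-0.8, 0.2, -0.1]
gripper_width: 59.7
grasp_force: 0.0
```

Run:
```python
from h import *
s=st();w=arm.get_image("wrist");c=cal("wrist");t=arm.get_image("top");sc=arm.get_image("scene");cv2.imwrite("pics/w12.png",w)
cv2.imwrite("pics/c12.png",np.hstack([w[:,100:460],sc[:,150:590]]));cv2.imwrite("pics/t12.png",t)
M=R.from_quat(s["ee_rot"]).as_matrix();print(s["position"],"psi",np.degrees(np.arctan2(M[1,1],M[0,1]))%360)
```

```text
[ 610.20850762 -286.79895516  226.00471654] psi 188.87322416721398
```

View pics/c12.png

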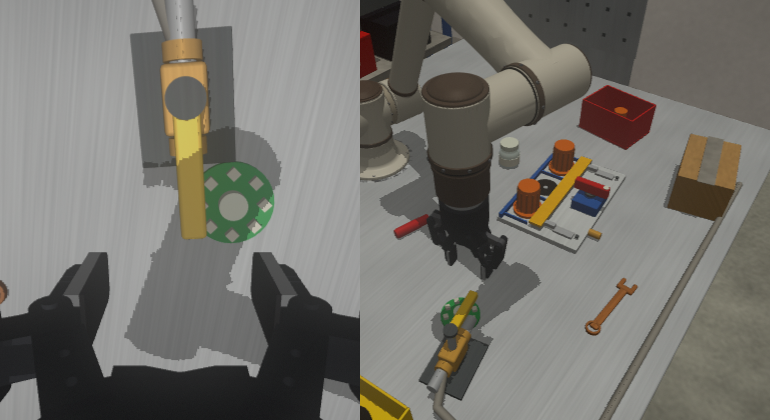

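The handle now lies in line with the pipe, from the cap at (285,100) to its end at (292,238) in the full frame. Both lenses are in the fixture, and the board and jar haven't moved. One last check of the angles.

Run:
```python
from h import *
w=cv2.imread("pics/w12.png").astype(int);c=cal("wrist");e=[]
for v in range(165,235,4):
    y=((w[v,270:310,2]-w[v,270:310,0]>50)&(w[v,270:310,1]-w[v,270:310,0]>25)).nonzero()[0]+270;e.append((y.mean(),v,len(y)))
e=np.array(e);k=np.polyfit(e[:,1],e[:,0],1);a,b=[ray(c,(np.polyval(k,v),v),118) for v in(235,120)];d=a-b
print(e[::5].round(1).tolist(),np.degrees(np.arctan2(d[1],d[0])))
q=[ray(c,p,z) for p,z in(((335,162),5),((332,26),5))];d=q[0]-q[1];print("base edge",np.degrees(np.arctan2(d[1],d[0])))
t=cv2.imread("pics/t12.png");print(blobs(mask(t,(50,100,60),(80,255,255))),blobs(mask(t,(4,170,120),(13,255,255))))
```

```text
[[289.5, 165.0, 26.0], [290.5, 185.0, 26.0], [292.0, 205.0, 25.0], [293.0, 225.0, 25.0]] 102.74564824198958
base edge 102.43669744295808
[] [([216.1, 204.6], [202, 191, 33, 32, 637]), ([3.9, 203.3], [0, 195, 10, 19, 147]), ([118.6, 211.9], [107, 200, 25, 25, 495]), ([139.4, 214.9], [120, 201, 27, 30, 143])]
```

The handle is at 102.7°, in line with the pipe and on its stop. Handing in.

```bash
python3 -c "
from bench import arm
print(arm.job_done())"
```

```text
the job is handed in; nothing more can be done
None
```

The job is handed in after about 33 s: air shut off, clamp undone, both bench lenses standing on pads 0 and 2, knob fully tight, then air fully on; I left the board and jar alone, as well as the orange item in the red bin (about 41 mm across, too small for a lens).

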